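# Make up the barrel-burnishing kit in its divided crate

## Robot

A 6-joint arm with a two-finger parallel gripper is mounted at the origin on a cart in front of the work surface, level with it; the furniture and walls round the work are solid. World frame = base frame: x ahead of the robot, y to its left, z up, the work surface at z = 0. Lengths are in m, angles in degrees, forces in N, time in s.
With the tool pointing down it reaches from about 0.275 to 0.975 m from the base axis. Payload 8.4 kg.
Tool frame: the origin (TCP) lies at the very end of the fingers, on their centre line; the grasp point (between the pads) lies 19 mm behind it (bot.tcp_to_grasp is the distance from the TCP to the grasp point, in m); x points along the fingers, y is the direction in which the jaws open and shut, and the axes are right-handed (so a half turn about x gives the same grasp; the last joint's range is limited). The gripper opens to 92 mm and grips with 3 to 60 N. Pads are 20 mm wide; open, the fingers measure 128 mm over their backs; the gripper's body (75 mm by 189 mm) begins 69 mm behind the grasp point.
Start: joints at [71.883, 20.225, 93.587, -0, 66.188, -0.138], TCP at [0.193, 0.594, 0.215] pointing down, gripper open.
Joint ranges: [-150.9, 150.9], [-52.94, 120.26], [3.33, 152.33], [-74.26, 254.26], [0, 154.13], [-172.89, 172.89]. Speed limits (degrees/s): [127.2, 127.2, 159.86, 180, 180, 180].

## Interface

Orientations are given as [roll, pitch, yaw] about the fixed x, y, z axes, in that order (R = Rz(yaw) Ry(pitch) Rx(roll)).
In Python, from workcell import bot, optics, readout gives the robot as it stands. Calls block until the motion is done:
- bot.goto(position, orientation): joint-space move of the TCP to a pose.
- bot.move_l(position, rotation=None, rate=0.15): straight line of the TCP; rotation=None keeps the orientation; rate is the mean speed in m/s.
- bot.move_joints(angles): joint-space move.
- bot.gripper_open() and bot.grab(): open the fingers fully, or close them until they stop; the grip force is fixed at half the most.
- bot.pause(seconds).
- bot.ik(position, orientation): joint angles nearest the present ones, or None.
- optics.capture(name): name is "side" or "top"; returns a dict with "img" (384x512x3 uint8, red, green, blue), "vertical_fov" (degrees; the focal length in pixels is half the picture's height over the tangent of half this angle, whatever the lens; pixels are square), "cx", "cy" (the principal point, pixels), "R" (3x3) and "t" (3): a world point X has camera coordinates R X + t. Camera axes: x right, y down, z forward; pixel columns grow to the right and rows downward; lengths in m; the calibration is good to about 2 mm. A picture is of the moment at which its call begins. There is no depth.
A pose or a line that the arm cannot do raises bot.IKError and nothing moves.
- bot.sign_off(): hands the job in, once; it reports no verdict.
Readings, each from a call of its own:
- readout.read_time_s(): time.
- readout.read_joint_pos(): joint angles.
- readout.read_dq(): joint speeds.
- readout.read_tau(): joint torques, N m.
- readout.read_ee_pos(): TCP position.
- readout.read_tcp_rot(): TCP orientation.
- readout.read_ft_force(): force on the tool from outside, world axes, zero at the start.
- readout.read_moment(): the same for the moment, N m.
- readout.read_grip_width(): finger opening in m.
Only numpy, scipy, OpenCV 4.12 (cv2) and the standard library are available. Lean on these libraries where they do the work, as an engineer would, in place of code of your own. Each camera call takes 0.05 s, during which the arm holds its last target. There are 200 camera calls.

## Task

Make up the kit for the burnishing barrel: stand the empty steel cup on the middle of the black pad under the dispenser's spout and draw the red-handled bolt, so that the dispenser's floor drops open and all five steel balls run into the cup. Then stand that cup with its balls and every amber jar of paste upright in the divided grey crate, one to a cell (any cells), and move the yellow tag from the dispenser's hook to the hook on the front of the crate. Leave the pliers, hex key and caliper where they lie.

Things in the scene. Friction and masses are not known exactly. Their poses are not given: they have to be found in the camera images.
- dispenser: Fixed sheet-metal ball dispenser on a grey base plate 200 (x) by 120 (y) by 8 mm. Origin: on the bench under the middle of the plate; front and spout face its -x, z up. Hopper x +25..+90, y -28..+28, top 190 mm up. V-shaped chute, lip at x -27, 81 mm up: just behind and 9 mm above the rim of a cup on the pad, so a cup goes straight down and up there. Tag hook on a tab at +y, bolt handle at -y
- cup_stand (a point): Centre of the black round pad (62 mm) on the dispenser's base plate, at the pad's surface, 8 mm above the bench, under the lip of the spout. Axes as the dispenser's
- bolt_grip (a point): Point on the axis of the bolt's upright red handle (12 mm thick, 15 mm at its knob; top 14 mm above this point, foot 34 mm below) at the dispenser's -y side, 52 mm clear of its side plate, 36 mm of the bolt's guide block. Axes as the dispenser's; the handle slides along the dispenser's -y
- bolt (a joint): Travel of the bolt in m: 0 shut (under the flap's edge), 0.030 fully drawn, away from the hopper along the dispenser's -y. The flap is free from about 0.017. Friction about 1 N, no spring: it stays where it is left
- flap (a joint): Angle of the dispenser's hinged floor in rad: 0 shut, 0.5 fully dropped. It falls by itself once the bolt is drawn
- cup_centre (a point): Centre, half-way up, of the straight round steel cup, 60 mm outside, 54 mm inside, 64 mm high, open at the top (z axis up)
- ball_0_center (a point): Centre of a steel ball, 14 mm; starts in the dispenser's hopper
- ball_1_center (a point): Centre of a steel ball, 14 mm; starts in the dispenser's hopper
- ball_2_center (a point): Centre of a steel ball, 14 mm; starts in the dispenser's hopper
- ball_3_center (a point): Centre of a steel ball, 14 mm; starts in the dispenser's hopper
- ball_4_center (a point): Centre of a steel ball, 14 mm; starts in the dispenser's hopper
- crate: Fixed grey divided crate, 245 (x) by 165 (y) by 37 mm high; origin under its middle on the bench, front (with the tag hook) faces its -x, z up. Six open cells: centres at x -80, 0, +80 mm, y -40, +40 mm; each 75 by 75 mm inside, floor 16 mm above the bench; walls and dividers 5 mm thick, tops 37 mm above the bench
- crate_hook (a point): Middle of the crate's hook: a level round peg 6 mm thick pointing to the crate's -x from an upright strip 20 mm wide (y). This point is on the peg's axis, 90 mm above the bench, 16 mm in front of the strip; the upturned tip starts 16 mm in front of this point, ends 23 mm in front and rises to 11 mm above the peg's axis. Axes as the crate's
- dispenser_hook (a point): The same point on the dispenser's like hook, where the tag hangs at the start; it points to the dispenser's -x. Axes as the dispenser's
- tag_hole (a point): Centre of the 24 mm round hole in the yellow tag. The tag is an upright plate 50 mm wide (its y), 5 mm thick (its x), reaching 18 mm above and 46 mm below the hole's centre (its z up). Hanging, this point is 9 mm below the peg's axis. It can be held by its two side edges, level with the hole, so that the peg passes between the fingers
- jar_1_centre (a point): Centre, half-way up, of a round amber glass jar with a black screw lid, 52 mm thick over its whole height of 60 mm, about 0.14 kg; may be absent
- jar_2_centre (a point): Centre, half-way up, of a round amber glass jar with a black screw lid, 52 mm thick over its whole height of 60 mm, about 0.14 kg; may be absent
- jar_3_centre (a point): Centre, half-way up, of a round amber glass jar with a black screw lid, 52 mm thick over its whole height of 60 mm, about 0.14 kg; may be absent
- jar_4_centre (a point): Centre, half-way up, of a round amber glass jar with a black screw lid, 52 mm thick over its whole height of 60 mm, about 0.14 kg; may be absent
- pliers: Red-handled pliers lying behind the work, 172 mm long; leave alone
- hex_wrench: Black hex key lying near the front edge, 83 mm long; leave alone
- gauge: Steel vernier caliper lying near the front edge on the right, 205 mm long; leave alone
Mind the look-alikes: they are no part of the job. What is shaped like the part that bears jar_2_centre but green or turquoise is not meant.

How it is judged (in metres and radians):
On the way, in this order (a step that is already met when the one before it is completed fails the run):
1. the empty cup stands on the pad under the spout, the dispenser's floor still shut (horizontal distance between cup_centre and cup_stand below 0.01 m and z of cup_centre in the frame of cup_stand below 0.037 m and angle between cup_centre's own z axis and vertical below 0.1 rad and value of joint flap below 0.1 rad), for 0.2 s.
2. the bolt is drawn, the floor has dropped and all five balls lie in the cup on the pad (value of joint bolt above 0.012 m and value of joint flap above 0.3 rad and horizontal distance between cup_centre and cup_stand below 0.02 m and horizontal distance between each of ball_0_center, ball_1_center, ball_2_center, ball_3_center, ball_4_center and cup_centre below 0.03 m and z of ball_0_center in the frame of cup_centre between -0.03 and 0.028 m and z of ball_1_center in the frame of cup_centre between -0.03 and 0.028 m and z of ball_2_center in the frame of cup_centre between -0.03 and 0.028 m and z of ball_3_center in the frame of cup_centre between -0.03 and 0.028 m and z of ball_4_center in the frame of cup_centre between -0.03 and 0.028 m), for 0.2 s.
At the end, for the whole second after the job is handed in: Every jar present and the cup, holding all five balls, stand upright (within 0.15 rad) on the floor of the crate's cells, one to a cell (a cell has room for one); the yellow tag hangs on the crate's hook, peg through its hole, between upturned tip and strip; all at rest (horizontal distance between each of ball_0_center, ball_1_center, ball_2_center, ball_3_center, ball_4_center and cup_centre below 0.03 m and z of ball_0_center in the frame of cup_centre between -0.03 and 0.028 m and z of ball_1_center in the frame of cup_centre between -0.03 and 0.028 m and z of ball_2_center in the frame of cup_centre between -0.03 and 0.028 m and z of ball_3_center in the frame of cup_centre between -0.03 and 0.028 m and z of ball_4_center in the frame of cup_centre between -0.03 and 0.028 m and x of jar_1_centre in the frame of crate between -0.12 and 0.12 m and y of jar_1_centre in the frame of crate between -0.08 and 0.08 m and z of jar_1_centre in the frame of crate between 0.04 and 0.052 m and angle between each of jar_1_centre, jar_2_centre, jar_3_centre, jar_4_centre, cup_centre's own z axis and vertical below 0.15 rad and x of jar_2_centre in the frame of crate between -0.12 and 0.12 m and y of jar_2_centre in the frame of crate between -0.08 and 0.08 m and z of jar_2_centre in the frame of crate between 0.04 and 0.052 m and x of jar_3_centre in the frame of crate between -0.12 and 0.12 m and y of jar_3_centre in the frame of crate between -0.08 and 0.08 m and z of jar_3_centre in the frame of crate between 0.04 and 0.052 m and x of jar_4_centre in the frame of crate between -0.12 and 0.12 m and y of jar_4_centre in the frame of crate between -0.08 and 0.08 m and z of jar_4_centre in the frame of crate between 0.04 and 0.052 m and x of cup_centre in the frame of crate between -0.12 and 0.12 m and y of cup_centre in the frame of crate between -0.08 and 0.08 m and z of cup_centre in the frame of crate between 0.042 and 0.054 m and x of tag_hole in the frame of crate_hook between -0.021 and 0.018 m and y of tag_hole in the frame of crate_hook between -0.01 and 0.01 m and z of tag_hole in the frame of crate_hook between -0.014 and -0.003 m and angle between tag_hole's own z axis and vertical below 0.5 rad and linear speed of each of jar_1, jar_2, jar_3, jar_4, charge_cup, tag below 0.03 m/s); the robot touches nothing.
It fails at once if the pliers, hex key or caliper moved by more than 30 mm (distance of any of pliers, hex_wrench, gauge from where it was at the start of the episode above 0.03 m).
Of jar_1, jar_2, jar_3, jar_4 only 2 to 4 are there at a start; the rules pass over those that are not, and their reading is None.
At some moment in a run one of jar_1, jar_2, jar_3, jar_4 may be knocked a few centimetres aside while the robot is not near it.
It also fails if it takes over 210 s, if anything falls off the work surface, if the arm or the gripper's body presses on something with over 40 N, if the wrist force passes 120 N, or if a joint passes its speed limit or range.

## Working session

There is one attempt and no reset: what is moved stays moved. The work goes in short steps, each a Python script; the robot and the scene stay as the last script left them, time stands still between calls to the robot, and variables do not carry over. Pictures are saved under pics/ and viewed, about 12 in all and at most 16, crops included, and the job is handed in when it is done.

```bash
ls; mkdir -p pics; python3 - <<'E'
from workcell import bot, optics, readout
import cv2,numpy as np
for n in("side","top"):
    d=optics.capture(n); cv2.imwrite(f"pics/{n}0.png",cv2.resize(d["img"][:,:,::-1],None,fx=1.5,fy=1.5,interpolation=cv2.INTER_CUBIC))
    print(n,d["vertical_fov"],d["cx"],d["cy"],np.round(d["R"],3).tolist(),np.round(d["t"],3).tolist(), [k for k in d], -np.array(d["R"]).T@d["t"])
print(readout.read_tcp_rot(),readout.read_time_s(),bot.tcp_to_grasp)
E
```

```text
pics
side 49.92126761531186 251.24569800399112 192.94004261419335 [[0.995, -0.094, 0.025], [-0.023, -0.474, -0.88], [0.095, 0.876, -0.474]] [-0.585, 0.174, 1.432] ['img', 'vertical_fov', 'cx', 'cy', 'R', 't'] [ 0.45050331 -1.22634259  0.84615871]
top 44.383526345227054 257.57845586821253 194.70021915409805 [[0.008, -1.0, -0.011], [-0.998, -0.007, -0.068], [0.068, 0.012, -0.998]] [0.1, 0.575, 1.487] ['img', 'vertical_fov', 'cx', 'cy', 'R', 't'] [0.47261756 0.08654872 1.52373365]
[ -90.79317345   89.92723999 -108.77560398] 0.1 0.0187
```

View pics/side0.png

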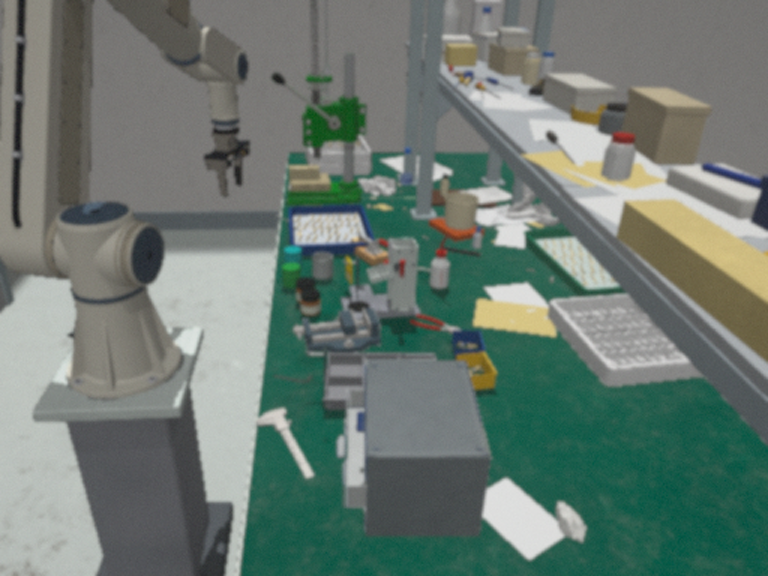

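View pics/top0.png

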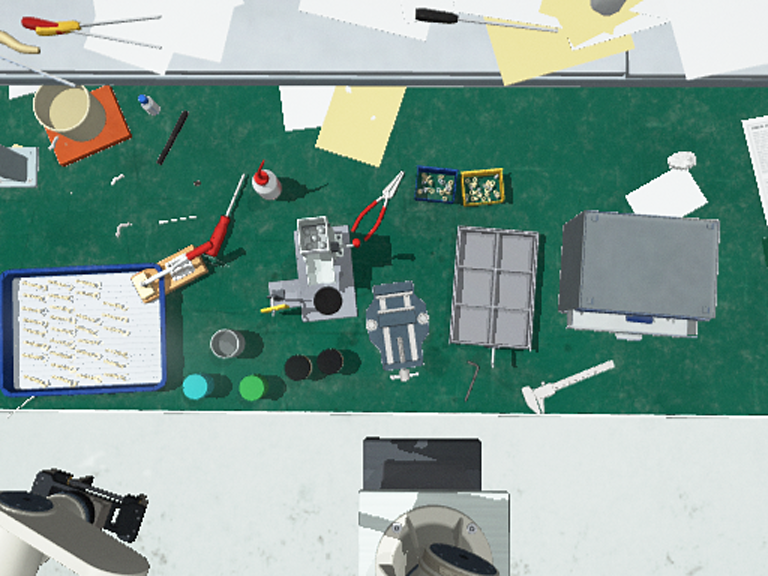

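Top view (1.5x scale): the black-lidded jars are at (298,368) and (330,361), and side view shows amber sides at (310,300). Turquoise (195,386) and green (252,388) are the look-alikes. Cup is at (227,344), pad (327,300), crate (495,288), hook (492,358). Next I'll enlarge the key areas.

```bash
cat > h.py <<'E'
from workcell import bot, optics, readout
import cv2,numpy as np
def shot(n,name,c0,r0,c1,r1,s):
    d=optics.capture(n); im=cv2.resize(d["img"][r0:r1,c0:c1,::-1],None,fx=s,fy=s,interpolation=cv2.INTER_CUBIC)
    for c in range((c0+9)//10*10,c1,10):
        x=int((c+.5-c0)*s); cv2.line(im,(x,0),(x,6 if c%50 else 14),(255,255,0),1)
        if c%20==0: cv2.putText(im,str(c),(x-10,24),0,.35,(255,255,0),1)
    for r in range((r0+9)//10*10,r1,10):
        y=int((r+.5-r0)*s); cv2.line(im,(0,y),(6,y),(255,255,0),1)
        if r%20==0: cv2.putText(im,str(r),(8,y+4),0,.35,(255,255,0),1)
    cv2.imwrite("pics/"+name+".png",im); return d
def ray(d,u,v):
    f=d["img"].shape[0]/2/np.tan(np.radians(d["vertical_fov"]/2)); R=np.array(d["R"]);
    o=-R.T@np.array(d["t"]); return o,R.T@np.array([(u-d["cx"])/f,(v-d["cy"])/f,1])
def atz(d,u,v,z):
    o,k=ray(d,u,v); return o+k*(z-o[2])/k[2]
def proj(d,X):
    f=d["img"].shape[0]/2/np.tan(np.radians(d["vertical_fov"]/2)); c=np.array(d["R"])@X+np.array(d["t"])
    return np.array([d["cx"]+f*c[0]/c[2],d["cy"]+f*c[1]/c[2]])
def tri(pairs):
    A=0;b=0
    for d,u,v in pairs:
        o,k=ray(d,u,v);k=k/np.linalg.norm(k);P=np.eye(3)-np.outer(k,k);A=A+P;b=b+P@o
    X=np.linalg.solve(A,b); return X,[np.linalg.norm(np.cross(X-ray(*p)[0],ray(*p)[1]/np.linalg.norm(ray(*p)[1]))) for p in pairs]
E
python3 - <<'E'
from h import *
import pickle
a=shot("top","t1",120,135,255,265,5.8); b=shot("side","s1",180,150,310,240,6)
c=shot("top","t2",270,140,370,280,4.2)
pickle.dump((a,b),open("cam.pkl","wb"))
E
```

```text
(no output)
```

View pics/t1.png

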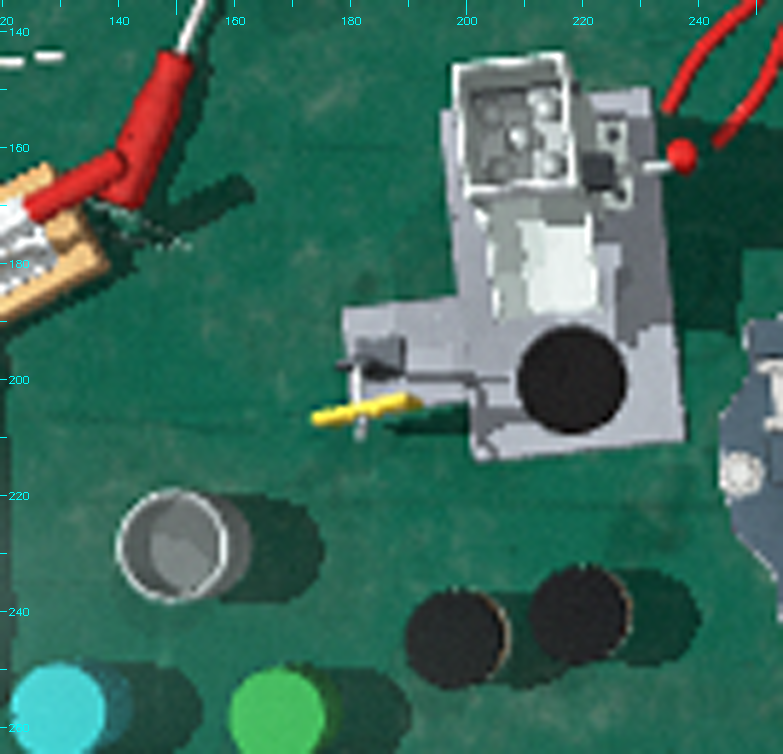

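View pics/s1.png

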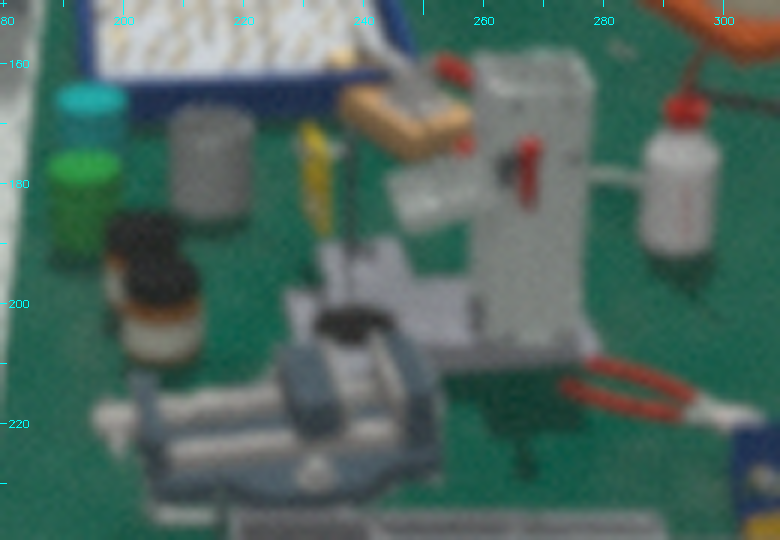

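View pics/t2.png

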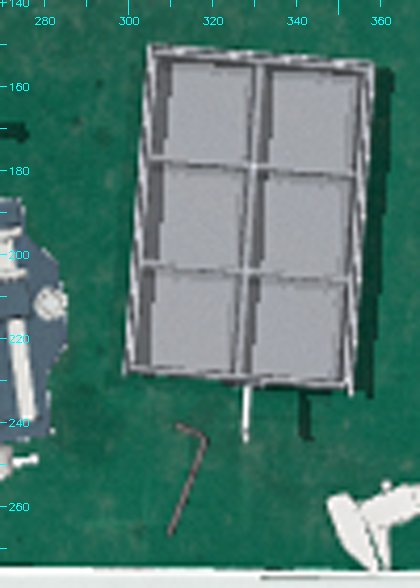

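Top crop: pad (218.1,199.8), bolt knob (236.9,161.2), cup rim (149.2,228.5), jar lids (198.3,244.7) and (219.8,240.5), tag top edge (173.5,206.4)–(191.9,203.5). In the side crop both have amber bodies; the green and turquoise ones do not. Crate corners come from the third crop.

```bash
python3 - <<'E'
from h import *
import pickle
a,b=pickle.load(open("cam.pkl","rb")); np.set_printoptions(precision=4,suppress=True)
P=lambda u,v,z:atz(a,u,v,z)
print("pad",P(218.1,199.8,.008)); c=[P(201.4,213.8,.008),P(237.4,210.0,.008),P(231.6,149.7,.008)]
print("plate",c,np.linalg.norm(c[0]-c[1]),np.linalg.norm(c[2]-c[1]),"mid",(c[0]+c[2])/2)
v=c[2]-c[1];w=c[0]-c[1]; print("yaw",np.degrees(np.arctan2(v[1],v[0])),np.degrees(np.arctan2(-w[0],w[1])))
print("cup",P(149.2,228.5,.064)); print("jars",P(198.3,244.7,.06),P(219.8,240.5,.06))
k=[P(305.2,150.5,.037),P(358.5,154.7,.037),P(299.3,228.3,.037),P(352.8,232.4,.037)]
print("crate",np.mean(k,0),[np.linalg.norm(k[0]-k[1]),np.linalg.norm(k[2]-k[3]),np.linalg.norm(k[0]-k[2]),np.linalg.norm(k[1]-k[3])])
for i,j in((2,0),(3,1)): q=k[j]-k[i];print(np.degrees(np.arctan2(q[1],q[0])))
for i,j in((1,0),(3,2)): q=k[j]-k[i];print(np.degrees(np.arctan2(-q[0],q[1])))
print("crate hook tip z.1",P(327.8,244.3,.1))
print("knob",tri([(a,236.9,161.2),(b,268,174.2)]))
print("tagtop mid",tri([(a,182.7,205.0),(b,232.3,171)]), "peg tip(top)",[P(181.7,209.8,z) for z in(.1,.12,.14)])
print("tag ends z.13",P(173.5,206.4,.13),P(191.9,203.5,.13))
# rim front/back in side for check
for n,X in(("cup",P(149.2,228.5,.064)),("jarA",P(198.3,244.7,.06)),("jarB",P(219.8,240.5,.06)),("pad",P(218.1,199.8,.008))): print(n,proj(b,X))
E
```

```text
pad [0.5579 0.2316 0.008 ]
plate [array([0.5123, 0.2849, 0.008 ]), array([0.5255, 0.1689, 0.008 ]), array([0.7214, 0.1899, 0.008 ])] 0.11670878186644565 0.19702525443381583 mid [0.6168 0.2374 0.008 ]
yaw 6.118505896808573 6.459725163103405
cup [0.464 0.439 0.064]
jars [0.4152 0.2862 0.06  ] [0.4287 0.2197 0.06  ]
crate [ 0.5859 -0.1216  0.037 ] [np.float64(0.16961304546815667), np.float64(0.16835476558001253), np.float64(0.24782876074229232), np.float64(0.24700836048041813)]
-4.22778034594027
-4.520217299748506
-4.198264781823215
-3.917742831807593
crate hook tip z.1 [ 0.4212 -0.109   0.1   ]
knob (array([0.6616, 0.1629, 0.1729]), [np.float64(0.0007422820105577003), np.float64(0.0007422820105578193)])
tagtop mid (array([0.5362, 0.3282, 0.1107]), [np.float64(0.0005560365514981536), np.float64(0.0005560365514982568)]) peg tip(top) [array([0.5216, 0.3328, 0.1   ]), array([0.5209, 0.3294, 0.12  ]), array([0.5202, 0.3259, 0.14  ])]
tag ends z.13 [0.5305 0.3522 0.13  ] [0.5395 0.2977 0.13  ]
cup [214.5283 170.1626]
jarA [203.2031 187.0942]
jarB [206.5008 194.7597]
pad [238.6723 203.8082]
```

```bash
cat >> h.py <<'E'
def pose(yaw): return [0,90,yaw]
def best(p,yaw):
    q0=np.array(readout.read_joint_pos()); c=[]
    for y in(yaw,yaw+180,yaw-180):
        q=bot.ik(list(p),pose(y))
        if q is not None: c.append((np.abs(np.array(q)-q0).max(),y,np.round(q,1)))
    return min(c,key=lambda t:t[0]) if c else None
def L(x,y,z,rate=.15): bot.move_l([float(x),float(y),float(z)],None,rate)
def G(x,y,z,yaw):
    b=best((x,y,z),yaw); bot.goto([float(x),float(y),float(z)],pose(b[1])); return b[1]
def loc(o,yaw,x,y):
    c,s=np.cos(np.radians(yaw)),np.sin(np.radians(yaw)); return np.array([o[0]+c*x-s*y,o[1]+s*x+c*y])
DO,DY=np.array([.6168,.2374]),6.3; CO,CY=np.array([.5859,-.1216]),-4.2
def stat(): print("t",round(readout.read_time_s(),1),"ee",np.round(readout.read_ee_pos(),4),"F",np.round(readout.read_ft_force(),1),"w",round(readout.read_grip_width(),4))
E
python3 - <<'E'
from h import *
import pickle
a,b=pickle.load(open("cam.pkl","rb")); np.set_printoptions(precision=4,suppress=True)
print("pad loc",loc(DO,DY,-.06,0))
for hz in(.081,.09):
  c=P=None
  # tag centre from top view at this top height
  m=(atz(a,173.5,206.4,hz+.018)+atz(a,191.9,203.5,hz+.018))/2
  w=atz(a,173.5,206.4,hz+.018)-atz(a,191.9,203.5,hz+.018); print(hz,"centre",m,np.linalg.norm(w),np.degrees(np.arctan2(-w[0],w[1])))
  for y,z in((.025,.018),(-.025,.018),(.025,-.046),(-.025,-.046)):
    p=loc(m,9,0,y); print(proj(b,np.array([*p,hz+z])))
h=loc(CO,CY,-.142,0);pd=loc(DO,DY,-.06,0)
for n,p,y in(("cup",(.464,.439,.25),DY),("tag",(.536,.329,.2),DY),("tagd",(.536,.329,.062),DY),("hook",(*h,.15),CY),("hook-",(*loc(CO,CY,-.2,0),.075),CY),("pad",(*pd,.034),DY),("bolt",(.6616,.163,.14),DY+90),("cell",(*loc(CO,CY,.08,.04),.042),CY),("cell",(*loc(CO,CY,-.08,.04),.042),CY)): print(n,best(p,y))
E
```

```text
pad loc [0.5572 0.2308]
0.081 centre [0.5364 0.3303 0.099 ] 0.056539205757251874 9.391199999104522
[230.9237 170.8301]
[233.4279 175.9019]
[230.9006 184.2881]
[233.3604 189.6009]
0.09 centre [0.536  0.3287 0.108 ] 0.056182049280980126 9.391199999104433
[230.8503 169.056 ]
[233.361  174.1002]
[230.8283 182.5872]
[233.2944 187.8757]
cup (np.float64(52.88438801785335), 6.3, array([ 43.3,  19.7,  89.6,  -0. ,  70.6, -53. ]))
tag (np.float64(64.75878650373467), 6.3, array([ 31.4,  21.3,  93.9,  -0. ,  64.8, -64.9]))
tagd (np.float64(64.75878650373464), 6.3, array([ 31.4,  30.4,  99.6,  -0. ,  50. , -64.9]))
hook (np.float64(86.12091948253158), 175.8, array([-14.2,  10. , 117. ,  -0. ,  53. ,  80. ]))
hook- (np.float64(87.56584343527632), 175.8, array([-15.7,  12.7, 126.9,  -0. ,  40.5,  78.5]))
pad (np.float64(73.80370569664814), 6.3, array([ 22.4,  30.9, 103.6,  -0. ,  45.5, -73.9]))
bolt (np.float64(58.166934016470094), 276.3, array([13.7, 29.2, 89.8, -0. , 61. ,  7.4]))
cell (np.float64(86.74717346647542), 175.8, array([-7.6, 35.2, 93.9, -0. , 50.9, 86.6]))
cell (np.float64(85.69422062609408), 175.8, array([ -8.6,  24.2, 114.6,  -0. ,  41.2,  85.6]))
```

```bash
python3 - <<'E'
from h import *
G(.536,.3295,.22,7.); L(.536,.3295,.065); stat(); bot.grab(); stat()
e=readout.read_ee_pos(); L(e[0],e[1],.065+.0125,.05); stat()
p=loc(e[:2],7,-.03,0); L(*p,.0775,.06); stat()
p=loc(e[:2],7,-.06,0); L(*p,.0775,.06); stat()
L(*p,.15); stat()
shot("side","s2",190,140,290,215,7.5)
E
```

```text
t 3.0 ee [0.5366 0.3299 0.0659] F [0.2 0.2 0.4] w 0.0918
t 3.7 ee [0.5361 0.3296 0.0651] F [-0.2  1.1  0.4] w 0.0492
t 4.1 ee [0.5364 0.3297 0.0781] F [ 0.6 -0.4 -0.7] w 0.0496
t 4.8 ee [0.5064 0.3261 0.0777] F [ 0.1 -0.6 -0.5] w 0.0493
t 5.4 ee [0.4766 0.3225 0.0777] F [ 0.4 -0.7  0. ] w 0.0493
t 6.1 ee [0.4764 0.322  0.1495] F [ 0.4 -0.1 -1.1] w 0.0497
```

View pics/s2.png

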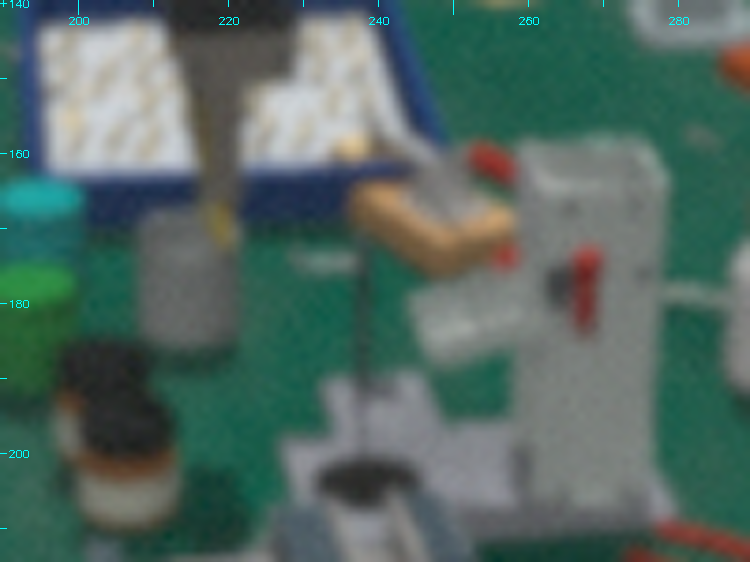

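```bash
python3 - <<'E'
from h import *
import pickle
a,b=pickle.load(open("cam.pkl","rb"))
for z in(.085,.09,.095,.1): print("peg",z,proj(b,np.array([.520,.327,z])),proj(b,np.array([.555,.331,z])))
for z in(.1185,.1225,.1265): print("tagbottom",z,proj(b,np.array([.479,.2975,z])),proj(b,np.array([.474,.347,z])))
E
```

```text
peg 0.085 [228.28824608 176.76111038] [236.57495792 176.18363056]
peg 0.09 [228.28648929 175.68633513] [236.58454543 175.11229671]
peg 0.095 [228.28472767 174.6086033 ] [236.59415922 174.03802738]
peg 0.1 [228.2829612  173.52790269] [236.60379938 172.96081047]
tagbottom 0.1185 [218.54322637 172.74828792] [217.05034691 167.66608853]
tagbottom 0.1225 [218.53078741 171.8608484 ] [217.03657489 166.79513975]
tagbottom 0.1265 [218.51832034 170.97140393] [217.02277254 165.9222723 ]
```

```bash
python3 - <<'E'
from h import *
p=loc(CO,CY,-.205,0);h=loc(CO,CY,-.142,0)
L(.476,.322,.2); G(*p,.2,CY); L(*p,.0775); stat()
L(*h,.0775,.05); stat(); L(*h,.064,.04); stat()
d=shot("side","s3",200,215,290,275,8)
E
```

```text
t 9.2 ee [ 0.382  -0.1066  0.078 ] F [ 0.2  1.  -0.2] w 0.0495
t 10.6 ee [ 0.4439 -0.1112  0.0775] F [-0.1  0.3 -0. ] w 0.0494
t 11.1 ee [ 0.4443 -0.1112  0.0639] F [-1.3  0.2  6.9] w 0.0492
```

View pics/s3.png

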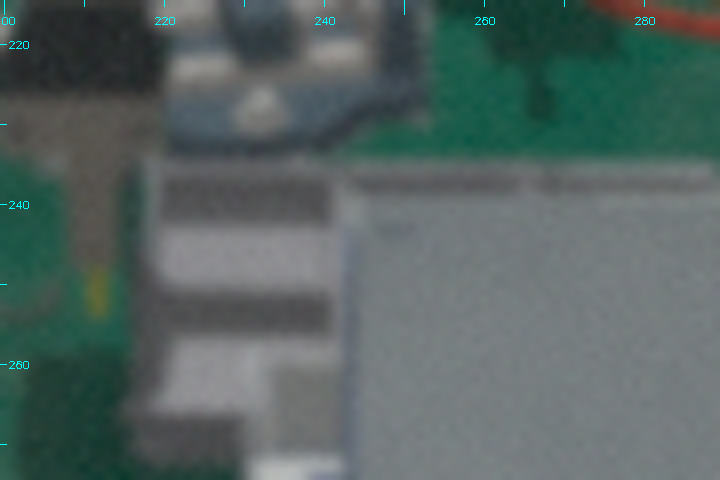

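```bash
python3 - <<'E'
from h import *
h=loc(CO,CY,-.142,0)
bot.gripper_open(); L(*h,.2); stat()
G(.464,.439,.2,DY); L(.464,.439,.026); bot.grab(); stat()
L(.464,.439,.24); p=loc((.5577,.2313),DY,-.0025,0); G(*p,.24,DY); stat()
d=shot("top","t3",120,100,370,270,3.1)
E
```

```text
t 13.0 ee [ 0.4437 -0.1111  0.1993] F [ 0.1 -0.3  1.1] w 0.092
t 16.8 ee [0.4641 0.439  0.0262] F [ 0.1 -1.   4.4] w 0.0601
t 19.3 ee [0.555  0.2319 0.2399] F [ 0.3  0.7 -1.5] w 0.0601
```

View pics/t3.png

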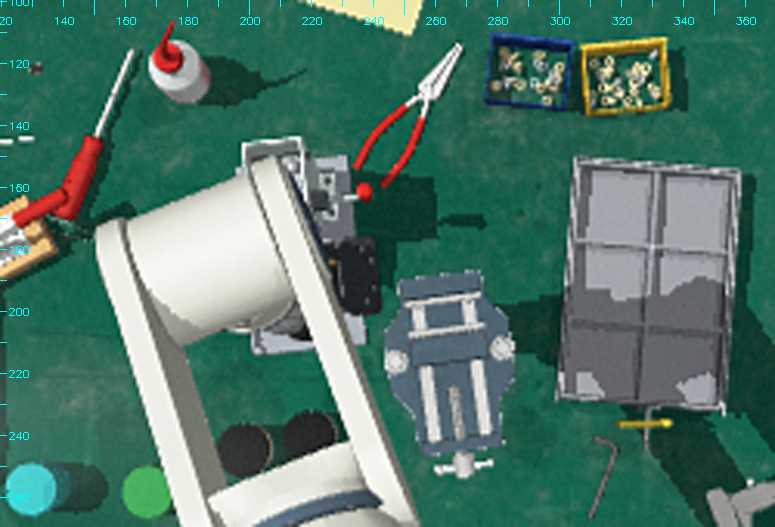

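Tag hangs on the crate hook (327,236), peg tip in front of it. Jars haven't moved. Lowering the cup onto the pad.

```bash
python3 - <<'E'
from h import *
p=loc((.5577,.2313),DY,-.0025,0)
L(*p,.06,.12); stat(); L(*p,.0345,.04); stat(); bot.gripper_open(); bot.pause(.3); L(*p,.24); stat()
L(.47,.43,.25,.3)
d=shot("top","t4",160,130,270,265,5.5)
E
```

```text
t 21.0 ee [0.5557 0.2312 0.0607] F [ 0.7  0.7 -1. ] w 0.0604
t 21.8 ee [0.555  0.2309 0.0343] F [-0.5  0.7 -0.2] w 0.0602
t 24.2 ee [0.5547 0.2308 0.239 ] F [-0.5  0.7 -0.4] w 0.0919
```

View pics/t4.png

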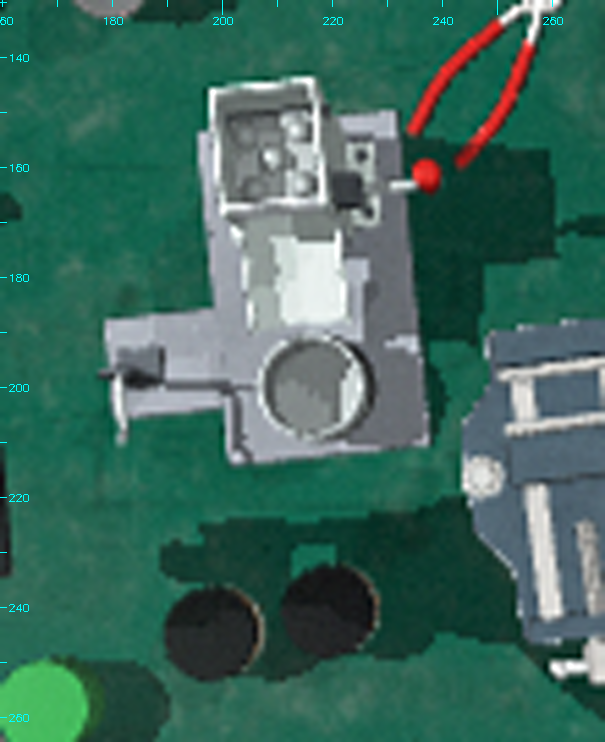

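```bash
python3 - <<'E'
from h import *
import pickle
a,b=pickle.load(open("cam.pkl","rb"))
c=atz(a,217.1,199.9,.072); print("cup",c,np.hypot(c[0]-.5577,c[1]-.2313))
if np.hypot(c[0]-.5577,c[1]-.2313)<.007:
    p=np.array([.6616,.163]); G(*p,.28,DY+90); L(*p,.14,.12); stat(); bot.grab(); stat()
    q=loc(p,DY,0,-.029); L(*q,.14,.06); stat(); bot.pause(1.5)
    bot.gripper_open(); L(*q,.28); L(.47,.0,.3,.3); stat()
    shot("top","t5",160,130,270,265,5.5)
E
```

```text
cup [0.55398433 0.22860047 0.072     ] 0.004592787495548595
t 27.7 ee [0.6622 0.1632 0.1409] F [ 0.  -0.9 -0.2] w 0.0918
t 28.9 ee [0.6589 0.1626 0.1396] F [-9.2 -1.3  5.3] w 0.0135
t 29.5 ee [0.6622 0.1334 0.1397] F [-8.4 -1.9  5.5] w 0.0137
t 34.3 ee [4.710e-01 4.000e-04 2.999e-01] F [-0.2 -0.2  0.3] w 0.0919
```

View pics/t5.png

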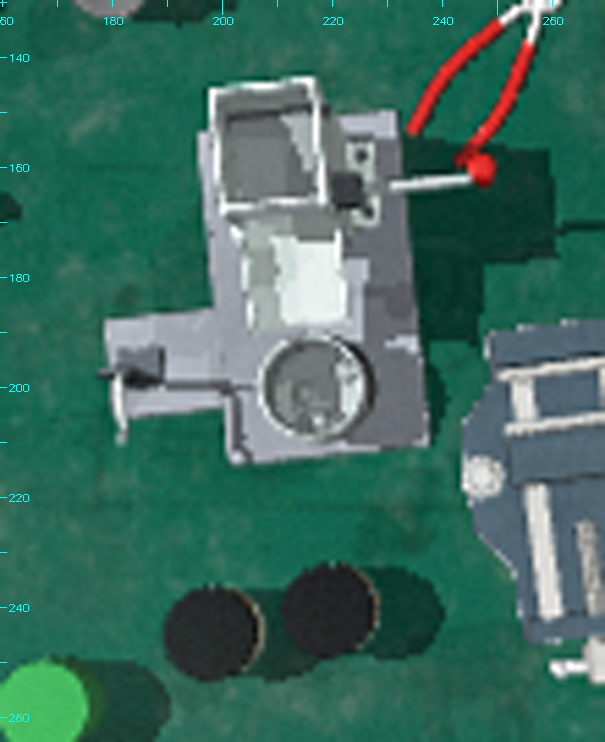

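Hopper is empty, balls are in the cup, bolt drawn. Checking clearance beside the crate, then moving the cup.

```bash
python3 - <<'E'
from h import *
import pickle
a,b=pickle.load(open("cam.pkl","rb"))
print("vise top", tri([(a,265,196.5),(b,250,204)]))   # far jaw
p=loc((.5577,.2313),DY,-.0025,0); c=loc(CO,CY,.08,.04)
G(*p,.26,DY); L(*p,.0385,.12); bot.grab(); stat(); L(*p,.26,.12); stat()
q=(p+c)/2; G(*c,.26,CY); stat(); 
L(*c,.09,.12); L(*c,.0465,.05); stat(); bot.gripper_open(); bot.pause(.3); L(*c,.26); stat(); L(.42,.4,.28,.3)
shot("top","t6",120,100,370,270,3.1)
E
```

```text
vise top (array([0.57630563, 0.07983345, 0.09294227]), [np.float64(0.012054722034918607), np.float64(0.012054722034918466)])
t 38.0 ee [0.5553 0.2311 0.0386] F [-1.   0.4  1.3] w 0.06
t 40.0 ee [0.5549 0.2309 0.2593] F [-0.7 -0.1 -2.1] w 0.0601
t 41.2 ee [ 0.6685 -0.0863  0.26  ] F [-0.2  0.5 -1.7] w 0.0601
t 43.8 ee [ 0.6685 -0.0876  0.0466] F [-2.1  0.1  2.7] w 0.0603
t 46.3 ee [ 0.6681 -0.0875  0.2589] F [-0.1 -0.6 -0.2] w 0.0916
```

View pics/t6.png

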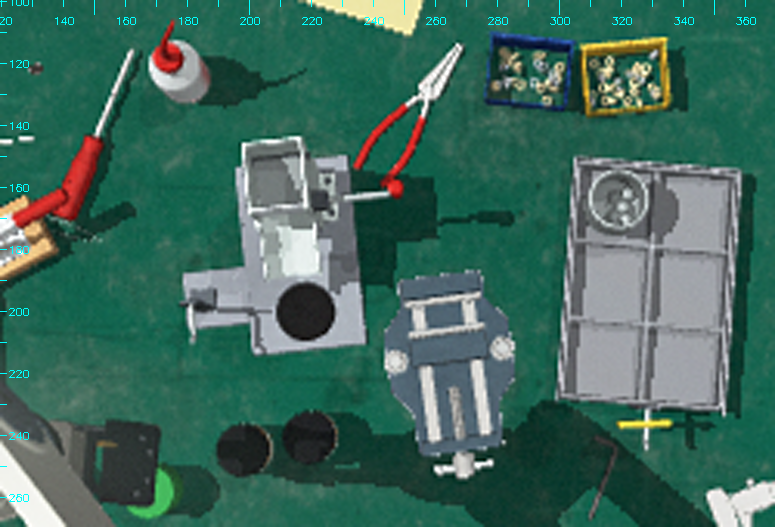

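Cup with balls in the back-left cell; jars still at (197.9,244.7) and (219.5,240.5). Moving the jars, with a check that the second has not shifted.

```bash
cat >> h.py <<'E'
def jar(j,c,yaw):
    G(*j,.2,yaw); L(*j,.029); bot.grab(); stat(); L(*j,.22)
    G(*c,.22,CY); L(*c,.09); L(*c,.0455,.05); stat(); bot.gripper_open(); bot.pause(.3); L(*c,.22); stat()
def lids():
    d=optics.capture("top"); m=(d["img"].max(2)<50).astype(np.uint8); m[:225]=0; m[:,:130]=0; m[:,245:]=0
    n,_,s,ce=cv2.connectedComponentsWithStats(cv2.morphologyEx(m,cv2.MORPH_OPEN,np.ones((5,5),np.uint8)))
    return [(s[i,4],np.round(ce[i],1),np.round(atz(d,*ce[i],.06),4)) for i in range(1,n) if s[i,4]>80]
E
python3 - <<'E'
from h import *
G(.5,-.05,.3,CY); print(lids())
jar((.4287,.2197),loc(CO,CY,.0,.04),-78.5); print(lids())
E
```

```text
[(np.int32(217), array([219.2, 240.9]), array([0.4273, 0.2216, 0.06  ])), (np.int32(202), array([198.2, 244.6]), array([0.4155, 0.2866, 0.06  ]))]
t 53.2 ee [0.4284 0.2196 0.029 ] F [-2.  -0.5  3.1] w 0.0517
t 58.0 ee [ 0.589  -0.0817  0.0455] F [-0.3 -0.9 -1.3] w 0.052
t 60.3 ee [ 0.5882 -0.0816  0.219 ] F [ 0.4 -0.  -0.5] w 0.0917
[(np.int32(189), array([198.7, 244.4]), array([0.416, 0.285, 0.06 ]))]
```

```bash
python3 - <<'E'
from h import *
jar((.4155,.2863),loc(CO,CY,-.08,.04),-78.5); G(.47,.3,.35,CY); stat()
shot("top","t7",120,120,370,275,3.1)
d=shot("side","s7",190,140,290,275,5)
E
```

```text
t 63.9 ee [0.4152 0.2862 0.029 ] F [-1.2 -0.7  3.5] w 0.0516
t 68.8 ee [ 0.5092 -0.0759  0.0455] F [ 0.2  0.3 -1.2] w 0.0514
t 71.1 ee [ 0.5085 -0.0758  0.2192] F [-0.1  0.1  0. ] w 0.092
t 72.6 ee [0.4702 0.2991 0.3494] F [-0.2  0.3  0.3] w 0.092
```

View pics/t7.png

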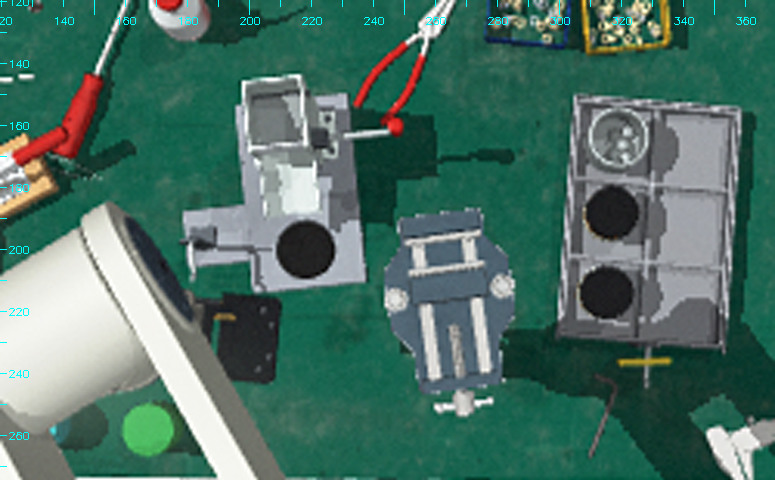

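View pics/s7.png

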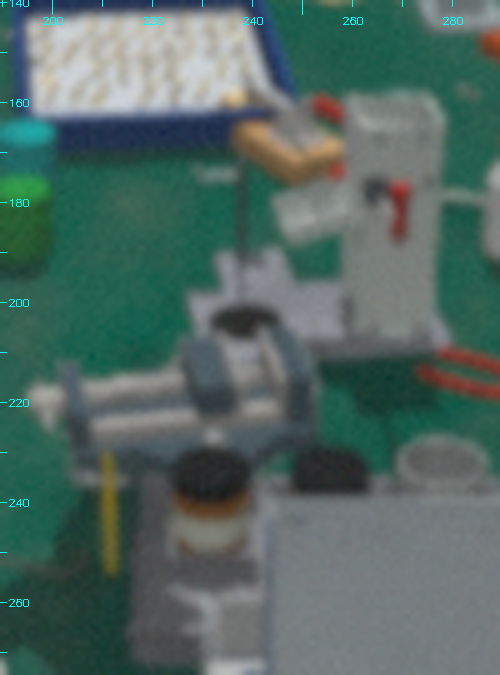

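```bash
python3 - <<'E'
from h import *
bot.pause(.5); stat(); bot.sign_off()
E
```

```text
t 73.2 ee [0.47 0.3  0.35] F [-1.1  0.2  0.2] w 0.0922
the job is handed in; nothing more can be done
```

The kit is made up and handed in at about 73 s of robot time; no verdict came back.

- **Tag:** I moved the yellow tag to the crate's hook first, to clear space beside the pad.
- **Cup and balls:** I stood the cup about 4.6 mm from the middle of the pad and drew the bolt 29 mm, and the hopper emptied. I then set the cup in the crate's back-left cell.
- **Jars:** Only two amber jars were present. They went into the middle-left and front-left cells. The green and turquoise look-alikes were not touched.

**Last checks:** The final pictures show the cup and both jars upright in separate cells. The tag hangs on the peg behind the upturned tip. The pliers, hex key and caliper appear unmoved, and the arm was clear of everything. I saw several balls in the cup and an empty hopper, but could not count all five one by one.

**Disagreements:**
- My readings of the dispenser hook's height ranged from 90 to 95 mm; I worked with 90 mm and the tag came off without resistance.
- One rough two-camera measurement of the vise's height disagreed with itself by 12 mm, but nothing touched the vise.

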